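Empty the tilting marker caddy and refill it

ROBOT

A 6-joint arm with a two-finger parallel gripper is mounted at the origin on the work surface. World frame = base frame: x ahead of the robot, y to its left, z up, the work surface at z = 0. Lengths are in mm, angles in rad, forces in N, time in s.
With the tool pointing down it reaches from about 300 to 775 mm from the base axis. Payload 14.6 kg.
Tool frame: the origin (TCP) lies on the centre line of the jaws, within the pads' length; the fingertips stand 19 mm ahead of it and the grasp point (between the pads) is the TCP (bot.tip_reach is the distance from the TCP to the fingertips, in mm); z points along the fingers, y is the line along which they close (so a half turn about z gives the same grasp; the last joint's range is limited). The gripper opens to 85 mm and grips with 20 to 120 N. Pads are 22 mm wide; open, the fingers measure 114 mm over their backs; the gripper's body (76 mm by 85 mm) begins 54 mm behind the grasp point. The pads swing forward as they close: fully open they stand 13 mm farther back than shut.
Start: joints at [-1.321, 0.3, 1.521, -0, 1.321, -0.067], TCP at [171.333, -522.623, 213.881] pointing down, gripper open.
Joint ranges: [-3.03, 3.03], [-0.79, 2.21], [0.23, 2.52], [-1.04, 4.18], [0, 3.07], [-2.55, 2.55]. Speed limits (rad/s): [2.22, 2.22, 2.57, 3.14, 3.14, 3.14].

INTERFACE

Orientations are given as a unit quaternion [w, x, y, z].
In Python, from rig import bot gives the robot as it stands. Calls block until the motion is done:
- bot.move_to(position, orientation): joint-space move of the TCP to a pose.
- bot.servo_line(position, attitude=None, speed=150, until_force=None): straight line of the TCP; attitude=None keeps the orientation; speed is the mean speed in mm/s. With until_force (N) it stops when the force on the tool has changed by that much, and returns True; else False.
- bot.move_joints(angles): joint-space move.
- bot.move_gripper(opening, grip_force=None): finger opening in mm; grip_force is the grip in N (None keeps the last); returns when the fingers have stopped.
- bot.dwell(seconds).
- bot.ik(position, orientation): joint angles nearest the present ones, or None.
- bot.read_state(): the state.
- bot.read_camera(name): name is "side" or "top" or "wrist"; returns a dict with "image" (384x512x3 uint8, blue, green, red), "depth" (384x512 float32, mm along the optical axis (not along the pixel's ray), 0 where there is no reading), "fovy" (degrees; the focal length in pixels is half the picture's height over the tangent of half this angle, whatever the lens; pixels are square), "cx", "cy" (the principal point, pixels), "eye" and "attitude" of the camera in the world; the wrist camera has in their place "mount" (4x4, takes a point from camera to tool coordinates, whose origin is the TCP and whose axes are the flange's). Camera axes: x right, y down, z forward; pixel columns grow to the right and rows downward; lengths in mm; the calibration is good to about 2 mm. The wrist camera is an equidistant fisheye: a pixel r from the principal point sees the ray r / f radians off the axis. A picture is of the moment at which its call begins: read the wrist's pose just before it.
A pose or a line that the arm cannot do raises bot.MotionError and nothing moves.
- bot.finish_job(): hands the job in; it is judged then, once.
The state is a dict: "clock": time; "joint_positions": joint angles; "qvel": joint speeds; "effort": joint torques, N m; "ee_pos": TCP position; "tool_rot": TCP orientation; "ft_force": force on the tool from outside, world axes, zero at the start; "moment": the same for the moment, N m; "grip_width": finger opening in mm; "grip_force": force on a finger pad.
Only numpy, scipy, OpenCV 4.12 (cv2) and the standard library are available. Lean on these libraries where they do the work, as an engineer would, in place of code of your own. Each camera call takes 0.05 s, during which the arm holds its last target. There are 200 camera calls.

TASK

Empty the paper balls out of the blue tilting caddy: take its steel bar, tip the trough to 110 degrees (the red mark, and in no case past 125), keep it there for two seconds so that they roll into the catch tray below, and bring the trough back fully level. Then drop every paint marker from the mat foot-down, cap up, into a well of its own, right to the bottom. The balls stay in the tray, the trough stays level, and the other things on the bench stay where they are.

Things in the scene. Friction and masses are not known exactly. Their poses are not given: they have to be found in the camera images.
- caddy: Fixed plywood stand. Origin on the table under the middle of the trough's hinge axis, which is 100 up; x to the pouring side, y along the axis; yaw within 0.3. Catch tray x -60..170, y +-184, walls 40 (back 30) high. Hinge cheeks 40 x 10, 115 tall, at y +-167, each with a white disc outside: black mark at 0 (up), red mark at 110 degrees; a black pointer turns with the trough.
- trough (a joint): Tilt of the blue trough, rad: 0 = level, wells up, against a stop; grows as it tips towards caddy +x over the tray; 1.92 (110 degrees) = red mark; far stop 2.6. Friction hinge: about 0.4 N m to move, stays where left. Trough 50 (x) x 310 (y); level, its underside is 55 and its rim 140 above the table. About 0.5 kg.
- bar (a point): Middle of the trough's steel handle bar, round, 12 thick, 180 long, parallel to the hinge axis, an arm at each end. With the trough level it is 58 to -x of the hinge axis and 65 above it (165 above the table, 33 out from the trough wall). It swings with the trough at 87 radius, over the top and down on the +x side; it can turn in a pinch taken from straight above.
- well1 (a point): Centre of the floor of well 1 of the trough (moves with it; 61 above the table when level). Wells 1 to 5 lie in a row 62 apart, at caddy y +124, +62, 0, -62, -124; each is 38 x 38 inside, 79 deep, open at the top, its sides along caddy x and y, with 24 of solid between neighbours.
- well2 (a point): Centre of the floor of well 2 of the trough (moves with it; 61 above the table when level). Wells 1 to 5 lie in a row 62 apart, at caddy y +124, +62, 0, -62, -124; each is 38 x 38 inside, 79 deep, open at the top, its sides along caddy x and y, with 24 of solid between neighbours.
- well3 (a point): Centre of the floor of well 3 of the trough (moves with it; 61 above the table when level). Wells 1 to 5 lie in a row 62 apart, at caddy y +124, +62, 0, -62, -124; each is 38 x 38 inside, 79 deep, open at the top, its sides along caddy x and y, with 24 of solid between neighbours.
- well4 (a point): Centre of the floor of well 4 of the trough (moves with it; 61 above the table when level). Wells 1 to 5 lie in a row 62 apart, at caddy y +124, +62, 0, -62, -124; each is 38 x 38 inside, 79 deep, open at the top, its sides along caddy x and y, with 24 of solid between neighbours.
- well5 (a point): Centre of the floor of well 5 of the trough (moves with it; 61 above the table when level). Wells 1 to 5 lie in a row 62 apart, at caddy y +124, +62, 0, -62, -124; each is 38 x 38 inside, 79 deep, open at the top, its sides along caddy x and y, with 24 of solid between neighbours.
- marker1: Paint marker with a square barrel, 20 x 20 x 150, white with a cap coloured red (the last 46 at its +x end), a band of that colour on the barrel and a grey foot at its -x end; about 45 g. Origin at its centre, own x along it towards the cap (the foot end is 75 from the origin, along -x). Starts lying on the mat, cap away from the robot. May be absent.
- marker2: Paint marker with a square barrel, 20 x 20 x 150, white with a cap coloured yellow (the last 46 at its +x end), a band of that colour on the barrel and a grey foot at its -x end; about 45 g. Origin at its centre, own x along it towards the cap (the foot end is 75 from the origin, along -x). Starts lying on the mat, cap away from the robot. May be absent.
- marker3: Paint marker with a square barrel, 20 x 20 x 150, white with a cap coloured blue (the last 46 at its +x end), a band of that colour on the barrel and a grey foot at its -x end; about 45 g. Origin at its centre, own x along it towards the cap (the foot end is 75 from the origin, along -x). Starts lying on the mat, cap away from the robot. May be absent.
- marker4: Paint marker with a square barrel, 20 x 20 x 150, white with a cap coloured orange (the last 46 at its +x end), a band of that colour on the barrel and a grey foot at its -x end; about 45 g. Origin at its centre, own x along it towards the cap (the foot end is 75 from the origin, along -x). Starts lying on the mat, cap away from the robot. May be absent.
- marker5: Paint marker with a square barrel, 20 x 20 x 150, white with a cap coloured black (the last 46 at its +x end), a band of that colour on the barrel and a grey foot at its -x end; about 45 g. Origin at its centre, own x along it towards the cap (the foot end is 75 from the origin, along -x). Starts lying on the mat, cap away from the robot. May be absent.
- ball1: Crumpled papier-mache trial ball, 28 across, 12 g, origin at its centre; starts at the bottom of one of the wells, one to a well. May be absent.
- ball2: Crumpled papier-mache trial ball, 28 across, 12 g, origin at its centre; starts at the bottom of one of the wells, one to a well. May be absent.
- ball3: Crumpled papier-mache trial ball, 28 across, 12 g, origin at its centre; starts at the bottom of one of the wells, one to a well. May be absent.
- ball4: Crumpled papier-mache trial ball, 28 across, 12 g, origin at its centre; starts at the bottom of one of the wells, one to a well. May be absent.
- mat: Green cutting mat, 250 x 400, 1 thick, flat and fixed on the table; origin at its middle. The markers lie on it.
- tape: Roll of yellow tape lying flat, 90 across, 24 high, origin under its centre. Leave alone.
- gluestick: Yellow glue stick standing upright, 31 across, 95 tall, origin under its centre. Leave alone.
- paintjar: Jar of green paint, 68 across, 65 tall, origin under its centre. Leave alone.
- mug: White mug, 80 across, 90 tall, origin under its centre. Leave alone.
- bowl: Blue paint bowl, 120 across, 50 tall, origin under its centre. Leave alone.
- head: Green papier-mache puppet head on a cardboard ring, 100 across, 120 tall, origin under its centre. Leave alone.
Mind the look-alikes: they are no part of the job. What is shaped like the marker5 but pink is not meant.

How it is judged:
By the outcome, as a careful person would: the job done as asked, in the order asked, and still so for the second after the job is handed in, with the robot touching nothing.
Of ball1, ball2, ball3, ball4 only 2 to 4 are there at a start; the rules pass over those that are not, and their reading is None.
Of marker1, marker2, marker3, marker4, marker5 only 3 to 5 are there at a start; the rules pass over those that are not, and their reading is None.
At some moment in a run one of marker1, marker2, marker3, marker4, marker5 may be knocked a few centimetres aside while the robot is not near it.
It also fails if it takes over 210 s, if anything falls off the work surface, if the arm or the gripper's body presses on something with over 40 N, if the wrist force passes 120 N, or if a joint passes its speed limit or range.

## Working session

There is one attempt and no reset: what is moved stays moved. The work goes in short steps, each a Python script; the robot and the scene stay as the last script left them, time stands still between calls to the robot, and variables do not carry over. Pictures are saved under pics/ and viewed, at most 14 in all, crops included, and the job is handed in when it is done.

```bash
ls; mkdir -p pics
cat > h.py <<'E'
import numpy as np, cv2
from rig import bot
from scipy.spatial.transform import Rotation as R
def q2R(q): return R.from_quat([q[1],q[2],q[3],q[0]]).as_matrix()
def R2q(m):
    q=R.from_matrix(m).as_quat(); return [q[3],q[0],q[1],q[2]]
def cloud(c, T=None):
    """world xyz per pixel for static cams"""
    d=c['depth']; h,w=d.shape; f=h/2/np.tan(np.radians(c['fovy'])/2)
    u,v=np.meshgrid(np.arange(w),np.arange(h))
    p=np.stack([(u-c['cx'])/f*d,(v-c['cy'])/f*d,d],-1)
    A=np.array(c['attitude']); A=q2R(A) if A.size==4 else A
    return p@A.T+np.array(c['eye'])
def wcloud(c, s):
    d=c['depth']; h,w=d.shape; f=h/2/np.tan(np.radians(c['fovy'])/2)
    u,v=np.meshgrid(np.arange(w),np.arange(h))
    x=u-c['cx'];y=v-c['cy'];r=np.hypot(x,y)+1e-9;t=r/f
    k=np.tan(t)/r
    p=np.stack([x*k*d,y*k*d,d],-1)
    M=np.array(c['mount']); p=p@M[:3,:3].T+M[:3,3]
    return p@q2R(s['tool_rot']).T+np.array(s['ee_pos'])
E
python3 - <<'E'
from h import *
for n in ('top','side'):
    c=bot.read_camera(n); cv2.imwrite(f'pics/{n}0.png',cv2.resize(c['image'],(800,600),interpolation=cv2.INTER_CUBIC)); np.savez(f'{n}0.npz',**c); print(n,c['fovy'],c['cx'],c['cy'],c['eye'],c['attitude'])
print(bot.read_state())
E
```

```text
pics
top 45.6956543460018 260.65989241528524 188.83322658222284 [ 347.34561646   17.10582948 1351.25731118] [-0.05073501  0.7158622  -0.6951813   0.04111226]
side 52.02442012279613 253.4448680140111 194.76070336481968 [ 172.81380609 1010.88202567  779.28095173] [ 0.07650797 -0.1464977   0.86374954 -0.47604799]
{'clock': 0.1, 'joint_positions': array([-1.32059460e+00,  3.00409888e-01,  1.52154448e+00, -1.52279408e-05,
        1.32071726e+00, -6.66133012e-02]), 'qvel': array([ 0.00121216, -0.00176907, -0.00278299, -0.00044437, -0.00030474,
       -0.00044087]), 'effort': array([-1.95263397e-03, -5.44377494e+01, -3.62370121e+01, -2.51075871e-04,
        3.00816399e-03, -2.09549472e-05]), 'ee_pos': array([ 171.27429429, -522.39668036,  213.37039148]), 'tool_rot': array([-5.36538682e-04,  9.87479302e-01,  1.57747700e-01, -5.67972357e-05]), 'ft_force': array([0.51371759, 0.23454153, 0.66828715]), 'moment': array([ 0.00137714,  0.03318541, -0.05024031]), 'grip_force': 0.0, 'grip_width': 85.48271959872633}
```

View pics/top0.png

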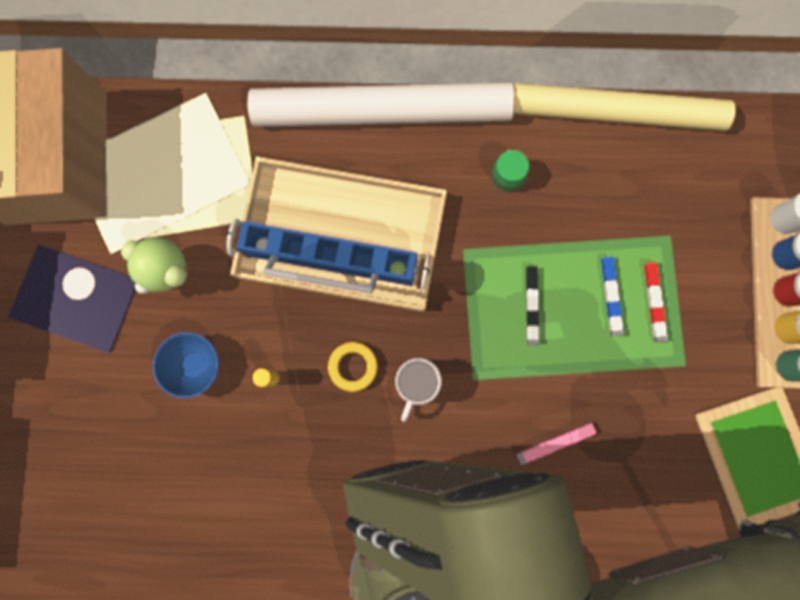

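View pics/side0.png

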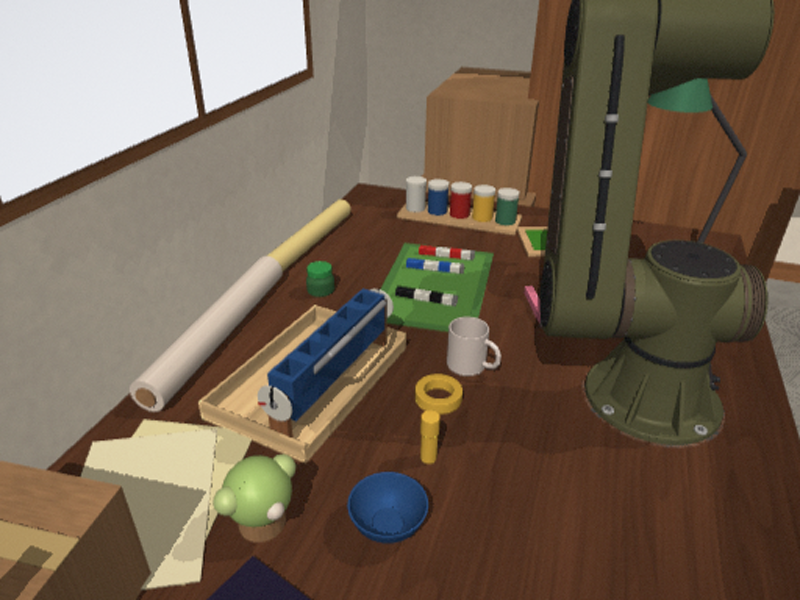

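The top view shows the caddy with its trough level at (325,252) in the 800-px picture, and the bar running from (267,266) to (373,283). Three markers lie on the mat: black at (532,305), blue at (613,296) and red at (656,301). The pink look-alike is at (557,443). I'll measure these next.

```bash
cat >> h.py <<'E'
def near(P,m): return P[m].reshape(-1,3)
def rect(pts):
    r=cv2.minAreaRect(pts[:,:2].astype(np.float32)); return r
def markers(P,img,mask=None):
    """elongated blobs 12..30 above table on mat area"""
    m=(P[...,2]>11)&(P[...,2]<30)
    if mask is not None: m&=mask
    m=m.astype(np.uint8); n,l,st,_=cv2.connectedComponentsWithStats(m)
    out=[]
    for i in range(1,n):
        if st[i,4]<60: continue
        p=P[l==i]; (cx,cy),(w,h),a=rect(p)
        L,S=max(w,h),min(w,h)
        if 110<L<175 and S<40:
            c=p[:,:2]; mu=c.mean(0); d=np.linalg.svd(c-mu,full_matrices=False)[2][0]
            if d[0]<0:d=-d
            t=(c-mu)@d; hsv=cv2.cvtColor(img,cv2.COLOR_BGR2HSV)[l==i][t>L/2-40].mean(0)
            out.append((np.array([cx,cy]),np.arctan2(d[1],d[0]),L,S,np.median(p[:,2]),hsv.round()))
    return out
E
python3 - <<'E'
from h import *
D={n:dict(np.load(n+'0.npz')) for n in('top','side')}
for n,c in D.items():
    P=cloud(c); hsv=cv2.cvtColor(c['image'],cv2.COLOR_BGR2HSV)
    for m in markers(P,c['image']): print(n,'marker',m)
    blue=(hsv[...,0]>100)&(hsv[...,0]<125)&(hsv[...,1]>120)
    reg=(P[...,0]>300)&(P[...,0]<720)&(P[...,1]>-80)&(P[...,1]<420)
    p=near(P,reg&blue&(P[...,2]>130)&(P[...,2]<150)); print(n,'trough',len(p),rect(p),np.median(p[:,2]))
    p=near(P,reg&~blue&(P[...,2]>155)&(P[...,2]<180)); print(n,'bar',len(p),rect(p),np.median(p[:,2]))
    p=near(P,reg&~blue&(P[...,2]>25)&(P[...,2]<60)&(P[...,1]>-60)&(P[...,1]<330)&(P[...,0]>420)); print(n,'tray',len(p),rect(p),np.median(p[:,2]))
    p=near(P,reg&(abs(P[...,2])<8)); print('table z',np.median(p[:,2]))
E
```

```text
top marker (array([ 532.39257812, -347.16479492]), np.float64(0.1157398821980221), 148.885498046875, 22.175207138061523, np.float64(19.78623535428619), array([107., 171., 186.]))
top marker (array([ 524.4140625, -428.9828186]), np.float64(0.11619008853822307), 149.631591796875, 22.392276763916016, np.float64(19.6462350584427), array([  3., 192., 217.]))
top marker (array([ 510.53622437, -197.2649231 ]), np.float64(0.030617074750653006), 148.22732543945312, 21.739990234375, np.float64(19.81665181237588), array([88., 34., 59.]))
top marker (array([ 256.20794678, -242.31005859]), np.float64(-1.153338126417849), 149.67039489746094, 21.298259735107422, np.float64(20.003446567381047), array([173., 102., 228.]))
top trough 1034 ((579.1849365234375, 179.4679718017578), (308.5133972167969, 48.466609954833984), 80.704833984375) 139.75088235074304
top bar 352 ((528.412353515625, 187.25051879882812), (190.20370483398438, 23.655899047851562), 82.14139556884766) 169.6831095913882
top tray 454 ((548.93505859375, 125.02780151367188), (246.91827392578125, 389.67315673828125), 17.590341567993164) 33.1
[... 491 characters left out ...]
527099609375, 28.929500579833984, np.float64(20.90336670795125), array([89., 48., 38.]))
side marker (array([ 258.21762085, -249.21566772]), np.float64(-1.2167561359017152), 134.2799530029297, 20.259376525878906, np.float64(22.06917570443028), array([174., 115., 172.]))
side trough 983 ((580.5410766601562, 188.1615753173828), (327.03936767578125, 51.46331024169922), 81.5324935913086) 141.01090685087718
side bar 231 ((522.1259155273438, 190.84410095214844), (186.93345642089844, 20.71697998046875), 77.53486633300781) 171.34870376286142
side tray 473 ((549.5128173828125, 113.39749145507812), (227.79428100585938, 397.6035461425781), 24.176883697509766) 32.19802422334624
table z 2.564027019984792
```

Three markers are present (red, blue, black). The trough centre is at about (579,179.5) with caddy yaw about -0.162, which puts the bar at (522,189), in line with the measured blobs. Next I check IK along the arc and for insertion, then move above the bar.

```bash
cat >> h.py <<'E'
YAW=-0.160; C0=np.array([579.5,180.0]); cx_=np.array([np.cos(YAW),np.sin(YAW),0]); cy_=np.array([-np.sin(YAW),np.cos(YAW),0])
def ori(z,y):
    z=np.array(z,float);z/=np.linalg.norm(z);y=np.array(y,float);y-=z*(y@z);y/=np.linalg.norm(y)
    return R2q(np.stack([np.cross(y,z),y,z],1))
def cad(x,y,z): return np.array([*C0,0])+cx_*x+cy_*y+np.array([0,0,z])
def barpos(t):
    a=np.radians(t); return cad(-58*np.cos(a)+65*np.sin(a),0,100+58*np.sin(a)+65*np.cos(a))
def tiltori(ph,az,e):  # tool at angle ph: 0 down, 90 pointing along az horizontally; y sign e
    d=np.array([np.cos(az),np.sin(az),0]); p=np.radians(ph)
    return ori(d*np.sin(p)-np.array([0,0,np.cos(p)]), e*np.array([-np.sin(az),np.cos(az),0]))
E
python3 - <<'E'
from h import *
for e in(1,-1):
    o=ori([0,0,-1],e*cx_)
    for t in(0,60,114): print(e,t,bot.ik(barpos(t),o))
for w,y in zip(range(1,6),(124,62,0,-62,-124)):
  for e in(1,-1):
    for ph in(90,75,65):
      print('well',w,e,ph,[None if q is None else np.round(q,2) for q in (bot.ik(cad(0,y,z),tiltori(ph,YAW,e)) for z in(225,330))])
for n,(x,y,a) in dict(b=(532,-347,.116),r=(524,-429,.116),k=(510.5,-197,.03)).items():
  for e in(1,-1):
    for ph in(0,-15,-25):
      q=bot.ik([x+60*np.cos(a),y+60*np.sin(a),25],tiltori(ph,a,e)); print(n,e,ph,None if q is None else np.round(q,2))
E
```

```text
1 0 [ 2.81707534e-01  3.55888711e-01  1.56429574e+00 -4.44089210e-16
  1.22140820e+00  4.41707534e-01]
1 60 [ 2.23926229e-01  5.06390564e-01  1.30707587e+00 -4.44089210e-16
  1.32812622e+00  3.83926229e-01]
1 114 [ 1.93327699e-01  6.69345114e-01  1.18657974e+00 -4.44089210e-16
  1.28566780e+00  3.53327699e-01]
-1 0 None
-1 60 None
-1 114 None
well 1 1 90 [array([0.72, 0.53, 1.88, 4.15, 1.13, 0.97]), None]
well 1 1 75 [None, None]
well 1 1 65 [None, None]
well 1 -1 90 [array([ 0.72,  0.53,  1.88,  4.15,  1.13, -2.17]), None]
well 1 -1 75 [None, None]
well 1 -1 65 [None, None]
well 2 1 90 [array([0.62, 0.46, 2.01, 4.05, 1.12, 1.06]), array([0.62, 0.24, 1.98, 4.17, 0.97, 0.82])]
well 2 1 75 [None, None]
well 2 1 65 [None, None]
well 2 -1 90 [array([ 0.62,  0.46,  2.01,  4.05,  1.12, -2.08]), array([ 0.62,  0.24,  1.98,  4.17,  0.97, -2.32])]
well 2 -1 75 [None, None]
well 2 -1 65 [None, None]
well 3 1 90 [array([0.51, 0.39, 2.13, 3.91, 1.1 , 1.15]), array([0.51, 0.15, 2.09, 4.05, 0.91, 0.91])]
well 3 1 75 [None, None]
well 3 1 65 [None, None]
well 3 -1 90 [array([ 0.51,  0.39,  2.13,  3
[... 1148 characters left out ...]
1.62 -2.14]
b -1 0 [-0.58  0.78  1.25 -0.    1.11  0.88]
b -1 -15 [-0.52  0.91  1.03 -0.16  1.41  0.98]
b -1 -25 [-0.48  1.02  0.87 -0.24  1.62  1.01]
r 1 0 [-0.68  0.86  1.1  -0.    1.18 -2.36]
r 1 -15 [-0.61  1.    0.88 -0.17  1.46 -2.27]
r 1 -25 [-0.58  1.11  0.7  -0.28  1.67 -2.24]
r -1 0 [-0.68  0.86  1.1  -0.    1.18  0.78]
r -1 -15 [-0.61  1.    0.88 -0.17  1.46  0.88]
r -1 -25 [-0.58  1.11  0.7  -0.28  1.67  0.9 ]
k 1 0 [-0.39  0.63  1.52 -0.    1.   -1.99]
k 1 -15 [-0.35  0.76  1.31 -0.1   1.32 -1.91]
k 1 -25 [-0.33  0.87  1.16 -0.15  1.53 -1.89]
k -1 0 [-0.39  0.63  1.52 -0.    1.    1.15]
k -1 -15 [-0.35  0.76  1.31 -0.1   1.32  1.23]
k -1 -25 [-0.33  0.87  1.16 -0.15  1.53  1.25]
```

Run:
```python
from h import *
o=ori([0,0,-1],cx_)
bot.move_gripper(32,60)
bot.move_to(barpos(0)+[0,0,75],o)
s=bot.read_state(); c=bot.read_camera('wrist'); P=wcloud(c,s); np.savez('w1.npz',P=P,**c)
cv2.imwrite('pics/w1.png',cv2.resize(c['image'],(800,600)))
print(s['ee_pos'],s['grip_width'],barpos(0))
hsv=cv2.cvtColor(c['image'],cv2.COLOR_BGR2HSV)
blue=(hsv[...,0]>100)&(hsv[...,0]<125)&(hsv[...,1]>120)
loc=(P[...,:2]-C0); lx=loc@cx_[:2]; ly=loc@cy_[:2]
m=(P[...,2]>162)&(P[...,2]<180)&(abs(ly)<80)&(lx<-30)&(lx>-90); print('bar',m.sum(),np.median(lx[m]),lx[m].min(),lx[m].max(),np.percentile(P[...,2][m],[50,95]))
for s0 in(-60,0,60):
    k=m&(abs(ly-s0)<20); print(s0,k.sum(), np.median(lx[k]) if k.any() else None)
m=blue&(P[...,2]>134)&(P[...,2]<146); print('rim',m.sum(),np.percentile(lx[m],[1,99]),np.percentile(ly[m],[1,99]),np.median(P[...,2][m]))
```

```text
[522.45786477 188.64545039 240.01088237] 32.12880498056754 [522.24081756 189.24045598 165.        ]
bar 2664 -57.30231623925896 -63.59176928015424 -50.720078838296786 [169.89121267 171.4408076 ]
-60 526 -56.87251580523923
0 685 -57.31311798739777
60 795 -58.00191687509127
rim 7320 [-24.99877475  24.6687099 ] [-143.58339596  153.45544419] 139.75465768548244
```

View pics/w1.png

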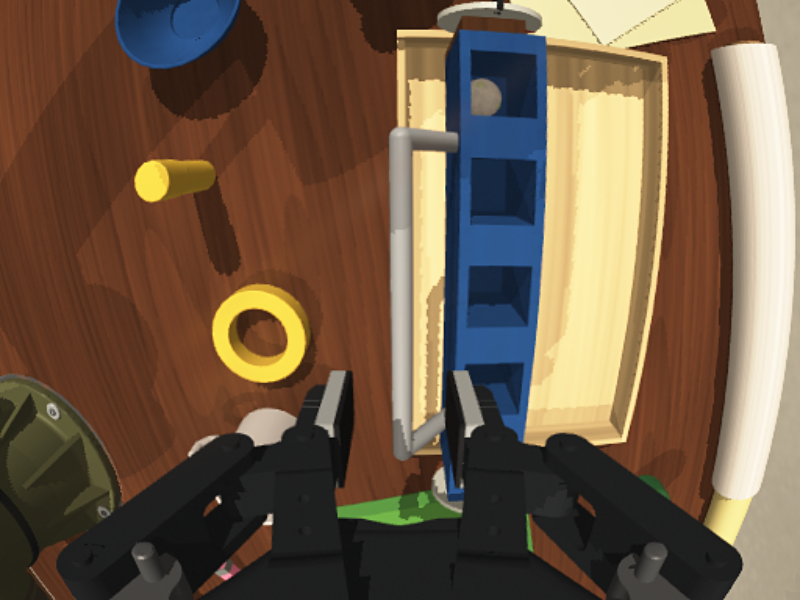

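The wrist view shows the bar lying in caddy x between the jaws, with the middle at the expected -57.5 and its top at about 171, and a ball in well 1. The measurements hold, so I'll pinch and tip.

Run:
```python
from h import *
print('hit',bot.servo_line(barpos(0)+[0,0,1],speed=60,until_force=15))
bot.move_gripper(5,60)
s=bot.read_state(); print(s['grip_width'],s['grip_force'],s['ee_pos'],s['ft_force'])
for t in list(range(8,105,8))+[109,112]:
    bot.servo_line(barpos(t)+[0,0,1],speed=70)
    s=bot.read_state(); print(t,np.round(s['ft_force'],1),np.round(s['ee_pos']-barpos(t),1),round(s['grip_width'],1))
print(s['clock']); bot.dwell(1.0)
c=bot.read_camera('side'); np.savez('s1.npz',**c); print(bot.read_state()['clock'])
cv2.imwrite('pics/s1.png',cv2.resize(c['image'][170:330,110:310],(800,600*8//10*4//3 if 0 else 600)))
P=cloud(c); hsv=cv2.cvtColor(c['image'],cv2.COLOR_BGR2HSV)
blue=(hsv[...,0]>100)&(hsv[...,0]<125)&(hsv[...,1]>120)
loc=P[...,:2]-C0; lx=loc@cx_[:2]; ly=loc@cy_[:2]
m=blue&(abs(ly)<150)&(P[...,2]>60)&(abs(lx)<80); 
for a in range(-50,60,10):
    k=m&(abs(lx-a)<5); print(a,k.sum(),np.percentile(P[...,2][k],[50,90]) if k.sum()>5 else '')
```

```text
hit False
4.674045899598848 0.0 [522.27156887 189.27328195 166.07041778] [ 0.26613003  0.32465926 -0.39872645]
8 [0.2 0.5 0.5] [ 0.2 -0.1  1.1] 5.1
16 [-0.4  0.4 -1. ] [-0.  -0.1  0.8] 4.9
24 [-1.1  0.4  0.1] [-0.1 -0.   0.8] 4.7
32 [-0.  -0.7 -0.7] [-0.1 -0.   0.8] 5.0
40 [-1.3  0.4 -0.3] [-0.1  0.   0.8] 4.8
48 [-0.8  0.1  1.2] [-0.2 -0.   0.7] 5.1
56 [-0.2  1.1 -0.1] [-0.1 -0.1  0.7] 5.0
64 [-0.9 -0.3  0. ] [-0.1 -0.1  0.7] 4.8
72 [-0.1 -0.1  0.6] [ 0.1 -0.1  0.5] 5.3
80 [ 0.8 -0.5  0.1] [ 0.1 -0.1  0.4] 5.3
88 [ 0.4 -0.7  0.1] [ 0.  -0.1  0.4] 4.8
96 [ 0.5 -0.5  0.8] [-0.  -0.1  0.3] 5.0
104 [-0.9 -0.3  0.6] [-0.1 -0.1  0.3] 5.1
109 [-0.  -0.7  0.4] [-0.1 -0.1  0.4] 5.4
112 [-0.1 -0.2 -0.2] [-0.1 -0.   0.7] 4.8
10.0
11.05
-50 0 
-40 0 
-30 132 [100.24346626 136.03410935]
-20 1050 [ 96.82898466 141.64188317]
-10 122 [141.66829914 143.5763117 ]
0 162 [140.461306   142.99141311]
10 215 [135.95598134 143.00531133]
20 370 [136.47527082 142.73033291]
30 6 [140.69408237 141.6556786 ]
40 0 
50 0
```

View pics/s1.png

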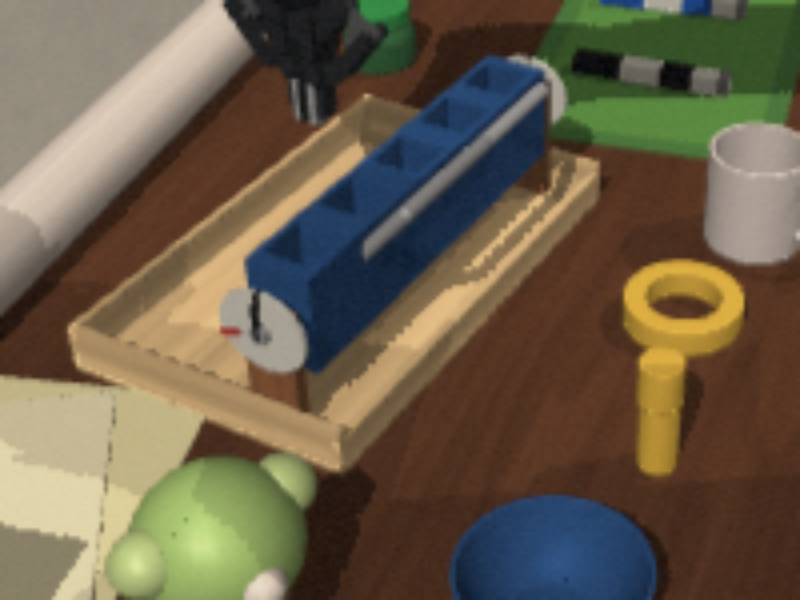

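The gripper closed on nothing (width 4.7, force 0), and the side picture shows the trough still level with the gripper over the tray at (310,100). Nothing was disturbed. I'll go back over the top and inspect the pinch pose before closing.

Run:
```python
from h import *
print(bot.tip_reach)
s=bot.read_state(); p=s['ee_pos']
bot.servo_line(p+[0,0,110],speed=200)
bot.servo_line(barpos(0)+[0,0,75],speed=200)
bot.move_gripper(32,60)
print('hit',bot.servo_line(barpos(0)+[0,0,1],speed=60,until_force=15)); s=bot.read_state(); print(s['ee_pos'],s['grip_width'],s['ft_force'])
c=bot.read_camera('wrist'); P=wcloud(c,s); side=bot.read_camera('side')
a=cv2.resize(c['image'][180:384,200:350],(400,544)); b=cv2.resize(side['image'][170:306,180:280],(400,544))
cv2.imwrite('pics/g2.png',np.hstack([a,b]))
```

```text
19.0
hit False
[522.42368561 189.28836612 166.41321224] 31.824980634391846 [-0.04354358 -1.30209813 -0.91409646]
```

View pics/g2.png

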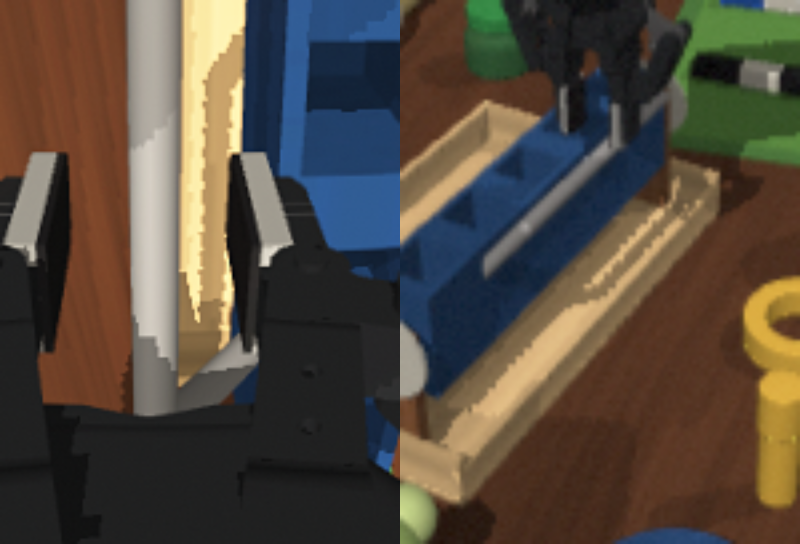

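The pads straddle the bar, but seem to sit high on it. I'll go lower with a narrower opening, then close.

Run:
```python
from h import *
bot.move_gripper(24,60)
print('hit',bot.servo_line(barpos(0)+[0,0,-7],speed=30,until_force=12)); s=bot.read_state(); print(s['ee_pos'],s['grip_width'],s['ft_force'])
bot.move_gripper(4,60); bot.dwell(.3)
s=bot.read_state(); print(s['grip_width'],s['grip_force'],s['ee_pos'],s['ft_force'])
```

```text
hit False
[522.17231916 189.19275384 157.76567825] 24.07003161489856 [ 3.72204054e-02  6.43893284e-01 -4.88199419e-04]
3.99908882888302 0.0 [522.24703683 189.24928723 158.03399036] [-0.39766389  1.06961036  0.67786883]
```

Run:
```python
from h import *
s=bot.read_state(); c=bot.read_camera('wrist'); P=wcloud(c,s); side=bot.read_camera('side'); S=cloud(side)
a=cv2.resize(c['image'][180:384,200:350],(400,544)); b=cv2.resize(side['image'][170:238,215:265],(400,544),interpolation=cv2.INTER_CUBIC)
cv2.imwrite('pics/g3.png',np.hstack([a,b]))
print(np.round(np.array(c['mount']),3))
for v in range(230,280,8): print(v,[tuple(np.round(P[v,u]).astype(int)) for u in range(248,282,6)])
print('side')
for v in range(180,226,5): print(v,[tuple(np.round(S[v,u]).astype(int)) for u in range(232,256,5)])
```

```text
[[-1.00000e-03 -9.53000e-01 -3.02000e-01  7.78440e+01]
 [ 1.00000e+00 -1.00000e-03  0.00000e+00 -1.04900e+00]
 [-0.00000e+00 -3.02000e-01  9.53000e-01 -1.59741e+02]
 [ 0.00000e+00  0.00000e+00  0.00000e+00  1.00000e+00]]
230 [(np.int64(519), np.int64(200), np.int64(167)), (np.int64(522), np.int64(201), np.int64(171)), (np.int64(526), np.int64(200), np.int64(170)), (np.int64(529), np.int64(199), np.int64(168)), (np.int64(530), np.int64(124), np.int64(5)), (np.int64(537), np.int64(122), np.int64(4))]
238 [(np.int64(520), np.int64(202), np.int64(182)), (np.int64(522), np.int64(196), np.int64(170)), (np.int64(525), np.int64(201), np.int64(181)), (np.int64(528), np.int64(200), np.int64(182)), (np.int64(531), np.int64(200), np.int64(181)), (np.int64(536), np.int64(112), np.int64(5))]
246 [(np.int64(520), np.int64(201), np.int64(190)), (np.int64(521), np.int64(191), np.int64(170)), (np.int64(525), np.int64(200), np.int64(189)), (np.int64(528), np.int64(200), np.int64(191)), (np.int64(531), np.int64(199), np.int64(190)), (np.int64(534), np.int64(196), np.int64(184))]
254 [(np.int64(520), np.
[... 2764 characters left out ...]
9), np.int64(-1))]
215 [(np.int64(544), np.int64(116), np.int64(94)), (np.int64(541), np.int64(85), np.int64(74)), (np.int64(550), np.int64(15), np.int64(26)), (np.int64(537), np.int64(3), np.int64(21)), (np.int64(520), np.int64(1), np.int64(24))]
220 [(np.int64(545), np.int64(114), np.int64(74)), (np.int64(565), np.int64(25), np.int64(8)), (np.int64(550), np.int64(16), np.int64(6)), (np.int64(534), np.int64(13), np.int64(8)), (np.int64(518), np.int64(8), np.int64(8))]
225 [(np.int64(571), np.int64(55), np.int64(7)), (np.int64(556), np.int64(46), np.int64(5)), (np.int64(539), np.int64(47), np.int64(10)), (np.int64(525), np.int64(37), np.int64(6)), (np.int64(501), np.int64(57), np.int64(26))]
```

View pics/g3.png

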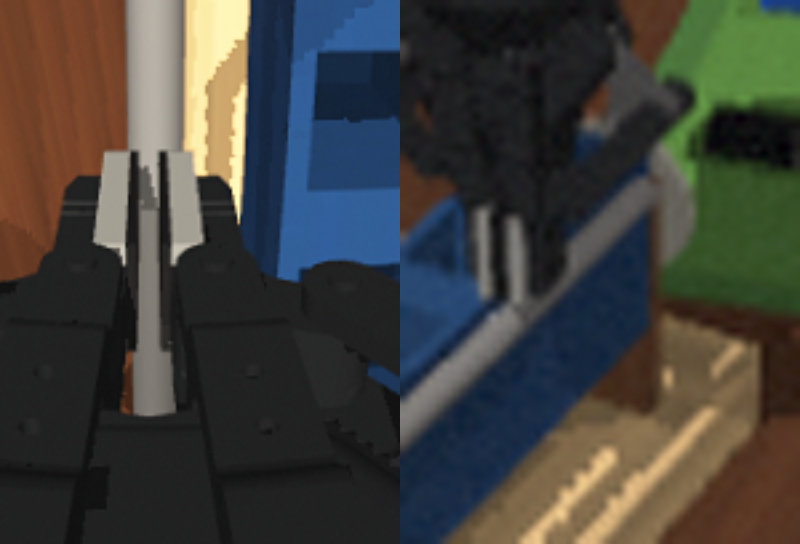

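Both cameras show the fingertips at z of about 180 with the TCP reported at 158. They closed above the bar, so the real fingers are about 40 mm shorter than the stated tip reach. I'll lift and measure the fingertips in the tool frame.

Run:
```python
from h import *
bot.servo_line(barpos(0)+[0,0,75],speed=150)
for w in (0,20,32,85):
    bot.move_gripper(w,60)
    s=bot.read_state(); c=bot.read_camera('wrist'); P=wcloud(c,s)
    T=(P-s['ee_pos'])@q2R(s['tool_rot'])   # tool coords
    sd=bot.read_camera('side'); S=(cloud(sd)-s['ee_pos'])@q2R(s['tool_rot'])
    for n,X in(('w',T),('s',S)):
        m=(abs(X[...,0])<25)&(abs(X[...,1])<70)&(X[...,2]>-60)&(X[...,2]<40)
        x=X[m]; z=x[:,2]; tip=np.percentile(z,99.5); k=z>tip-12
        print(w,n,m.sum(),'z98,99.5,max',np.round(np.percentile(z,[98,99.5,100]),1),'x',np.round(np.percentile(x[k,0],[2,98]),1),'y',np.round(np.percentile(x[k,1],[2,98]),1))
print(bot.read_state()['ee_pos'],bot.read_state()['joint_positions'])
```

```text
0 w 2318 z98,99.5,max [-22.5 -20.3 -19.5] x [ 7.1 12.2] y [-13.6  11.4]
0 s 136 z98,99.5,max [-22.6 -20.5 -19.7] x [-5.5 12.7] y [-13.9  10.1]
20 w 2747 z98,99.5,max [-21.6 -18.3 -16.7] x [-8.3 12.1] y [-23.   21.3]
20 s 202 z98,99.5,max [-21.5 -21.  -20.6] x [-11.2  11. ] y [-23.9  21.3]
32 w 2963 z98,99.5,max [-22.  -19.3 -17.3] x [-8.9 12.1] y [-29.4  26.9]
32 s 195 z98,99.5,max [-22.5 -21.6 -20.8] x [-9.8 11.6] y [-29.8  26.8]
85 w 2864 z98,99.5,max [-31.9 -30.6 -29.2] x [-9.5 12. ] y [-54.9  52.3]
85 s 130 z98,99.5,max [-34.  -33.2 -32.3] x [-8.7 11.1] y [-55.7  52.6]
[522.23680988 189.2456153  239.98566425] [2.81711708e-01 2.93368129e-01 1.46838310e+00 1.45918442e-05
 1.37988555e+00 4.41665979e-01]
```

The fingertips sit at tool z = -20 from both cameras, so the true grasp point is 39.5 mm behind the reported TCP. I'll compensate for that everywhere from here on.

```bash
cat >> h.py <<'E'
OFF=39.5
def tcp(p,o): return np.array(p,float)+OFF*q2R(o)[:,2]
E
python3 - <<'E'
from h import *
o=ori([0,0,-1],cx_); up=np.array([0,0,1.])
bot.move_gripper(30,60)
print('hit',bot.servo_line(tcp(barpos(0)+up,o),speed=70,until_force=12))
bot.move_gripper(4,60)
s=bot.read_state(); print(s['grip_width'],s['grip_force'],s['ee_pos'],s['ft_force'])
if s['grip_width']<9: raise SystemExit
for t in range(8,41,8):
    bot.servo_line(tcp(barpos(t)+up,o),speed=70)
    s=bot.read_state(); print(t,np.round(s['ft_force'],1),round(s['grip_width'],1))
c=bot.read_camera('side'); cv2.imwrite('pics/s2.png',cv2.resize(c['image'][170:290,140:300],(800,600)))
E
```

```text
hit False
10.060761974382407 58.330750465393066 [523.81891999 189.0679004  127.07867154] [12.58214607 -0.75027124 -3.13366729]
8 [ 0.4  0.6 -0.6] 10.2
16 [-5.6  0.4  8.3] 10.1
24 [-7.3 -0.5 14.9] 10.3
32 [-4.1  1.2 11.7] 9.7
40 [-0.1  1.5  7.9] 9.6
```

View pics/s2.png

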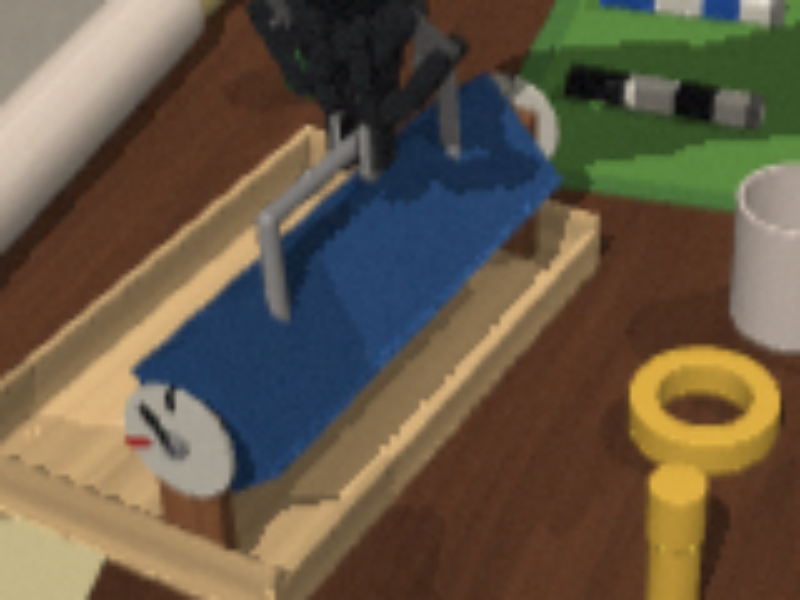

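The bar is held (width 10, 58 N), and the side view shows the trough following at about 40° with the pointer between the black and red marks. I'll continue to the red mark.

Run:
```python
from h import *
o=ori([0,0,-1],cx_); up=np.array([0,0,1.])
for t in list(range(48,105,8))+[110]:
    bot.servo_line(tcp(barpos(t)+up,o),speed=70)
    s=bot.read_state(); print(t,np.round(s['ft_force'],1),round(s['grip_width'],1))
bot.dwell(.5)
c=bot.read_camera('side'); cv2.imwrite('pics/s3.png',cv2.resize(c['image'][170:290,140:300],(800,600)))
P=cloud(c); hsv=cv2.cvtColor(c['image'],cv2.COLOR_BGR2HSV)
blue=(hsv[...,0]>100)&(hsv[...,0]<125)&(hsv[...,1]>120)
loc=P[...,:2]-C0; lx=loc@cx_[:2]; ly=loc@cy_[:2]
m=blue&(abs(ly)<140)&(P[...,2]>112)&(lx<60)&(lx>-28)
A=np.polyfit(lx[m],P[...,2][m],1); r=P[...,2][m]-np.polyval(A,lx[m]); k=abs(r)<3; A=np.polyfit(lx[m][k],P[...,2][m][k],1)
print('back wall slope -> tilt',90-np.degrees(np.arctan(A[0])),A,k.sum())
```

```text
48 [1.1 3.4 5.6] 9.7
56 [0.6 5.6 3.6] 9.8
64 [ 7.7  5.3 -0. ] 9.9
72 [3.9 5.8 7.1] 9.7
80 [ 5.7  5.4 -0.3] 10.3
88 [ 5.3  6.7 -1.6] 10.1
96 [ 5.5  6.8 -1.8] 9.8
104 [ 5.2  8.5 -2.8] 9.8
110 [ 5.5  6.9 -3.3] 10.0
back wall slope -> tilt 107.93937946000014 [ -0.32375037 128.9034276 ] 996
```

View pics/s3.png

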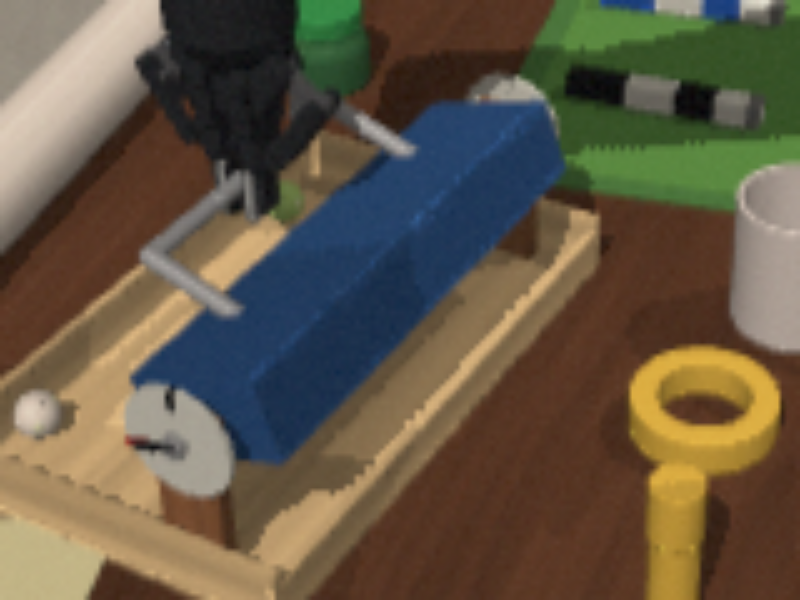

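The pointer is at about the red mark (measured tilt about 108°), and a white and a green ball have already rolled into the tray. I'll go a few degrees further, hold, then bring the trough back to level.

Run:
```python
from h import *
o=ori([0,0,-1],cx_); up=np.array([0,0,1.])
def tilt():
    c=bot.read_camera('side'); P=cloud(c); hsv=cv2.cvtColor(c['image'],cv2.COLOR_BGR2HSV)
    blue=(hsv[...,0]>100)&(hsv[...,0]<125)&(hsv[...,1]>120)
    loc=P[...,:2]-C0; lx=loc@cx_[:2]; ly=loc@cy_[:2]
    m=blue&(abs(ly)<140)&(P[...,2]>112)&(lx<60)&(lx>-28)
    for _ in range(3):
        A=np.polyfit(lx[m],P[...,2][m],1); m&=abs(P[...,2]-np.polyval(A,lx))<3
    return 90-np.degrees(np.arctan(A[0]))
bot.servo_line(tcp(barpos(114)+up,o),speed=40); print('tilt',tilt()); bot.dwell(2.6); print('tilt',tilt())
for t in list(range(106,0,-8))+[2]:
    bot.servo_line(tcp(barpos(t)+up,o),speed=70)
s=bot.read_state(); print(np.round(s['ft_force'],1),round(s['grip_width'],1))
a=bot.servo_line(tcp(barpos(-3)+up,o),speed=15,until_force=25)
s=bot.read_state(); print(a,np.round(s['ft_force'],1),round(s['grip_width'],1),np.round(s['ee_pos']-tcp(barpos(0)+up,o),1)); bot.dwell(.3)
bot.move_gripper(30,60)
bot.servo_line(tcp(barpos(0)+150*up,o),speed=150)
bot.move_to([350,-330,400],tiltori(0,-.7,-1))   # out of the view of caddy
top=bot.read_camera('top'); side=bot.read_camera('side')
a=cv2.resize(top['image'][95:205,140:290],(800,587))
cv2.imwrite('pics/t4.png',a); cv2.imwrite('pics/s4.png',cv2.resize(side['image'][170:290,110:270],(800,600)))
print(bot.read_state()['clock']); 
P=cloud(top); loc=P[...,:2]-C0; lx=loc@cx_[:2]; ly=loc@cy_[:2]
for y in(124,62,0,-62,-124):
    m=(abs(ly-y)<15)&(abs(lx)<15); print(y,np.round(np.percentile(P[...,2][m],[10,50,90])))
```

```text
tilt 111.52256150025683
tilt 111.45995823978006
[ 5.7 -0.6 -2.2] 10.1
True [ 1.4 -0.3  4.8] 9.7 [ 1.9 -0.4  0.8]
38.2
124 [59. 61. 65.]
62 [60. 61. 64.]
0 [58. 62. 65.]
-62 [58. 61. 65.]
-124 [57. 61. 64.]
```

View pics/t4.png

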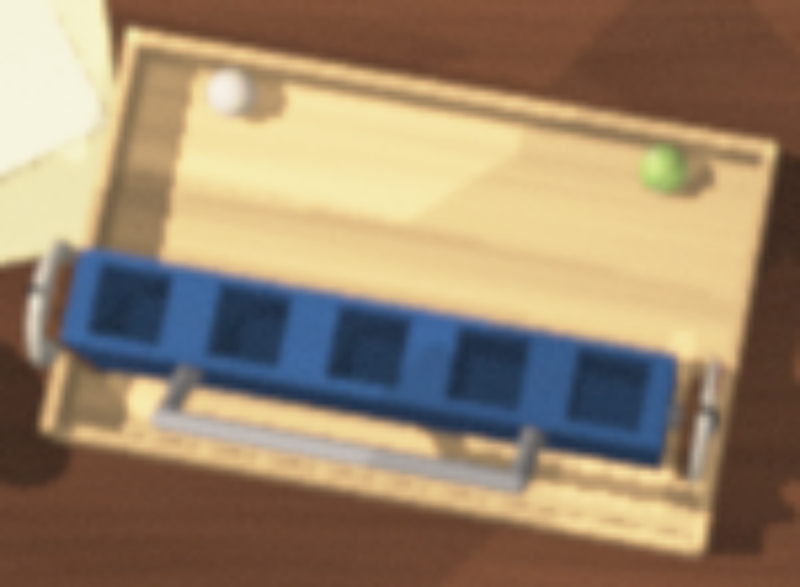

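View pics/s4.png

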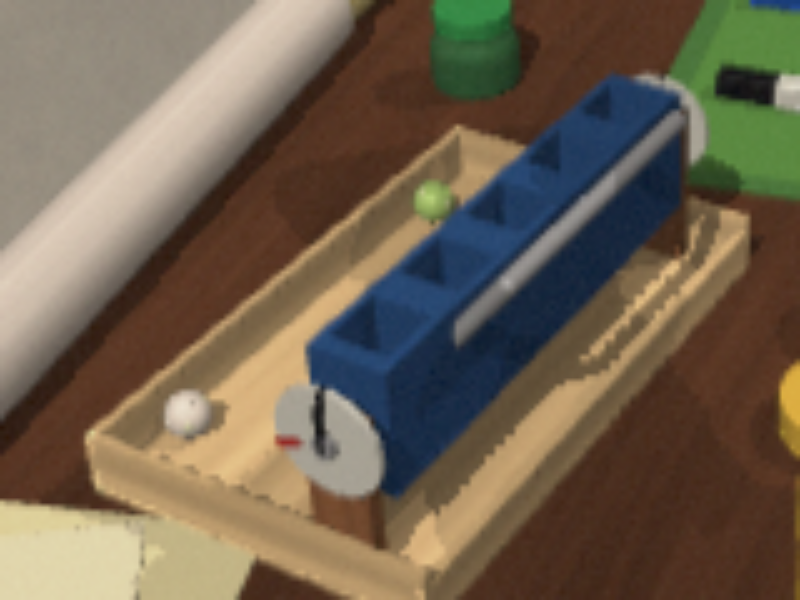

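The trough is level with the pointer at the black mark, all wells are empty (floor at 61), and the two balls present, white and green, lie in the tray. Next I check the insertion poses with the corrected grasp point.

Run:
```python
from h import *
f=lambda q: None if q is None else np.round(q,2)
for w,y in zip(range(1,6),(124,62,0,-62,-124)):
  for az in(YAW,YAW+.2,YAW+.4):
    o=tiltori(90,az,-1); print(w,round(az,2),[f(bot.ik(tcp(cad(1,y,z),o),o)) for z in(228,310)])
top=bot.read_camera('top'); side=bot.read_camera('side')
for n,c in(('top',top),('side',side)):
  P=cloud(c)
  for m in markers(P,c['image']): print(n,np.round(m[0],1),np.round(m[1:5],3),m[5])
```

```text
1 -0.16 [array([ 0.65,  0.57,  1.81,  4.11,  1.08, -2.18]), None]
1 0.04 [array([ 0.58,  0.52,  1.9 ,  3.82,  0.97, -2.  ]), array([ 0.58,  0.36,  1.87,  3.92,  0.83, -2.15])]
1 0.24 [array([ 0.5 ,  0.49,  1.95,  3.47,  0.9 , -1.78]), array([ 0.5 ,  0.32,  1.93,  3.54,  0.72, -1.87])]
2 -0.16 [array([ 0.56,  0.49,  1.94,  4.  ,  1.06, -2.09]), array([ 0.56,  0.33,  1.92,  4.09,  0.95, -2.26])]
2 0.04 [array([ 0.48,  0.45,  2.01,  3.68,  0.97, -1.9 ]), array([ 0.48,  0.28,  1.99,  3.77,  0.8 , -2.04])]
2 0.24 [array([ 0.38,  0.43,  2.06,  3.32,  0.92, -1.68]), array([ 0.38,  0.25,  2.03,  3.35,  0.72, -1.73])]
3 -0.16 [array([ 0.45,  0.43,  2.05,  3.87,  1.05, -1.99]), array([ 0.45,  0.25,  2.03,  3.96,  0.9 , -2.16])]
3 0.04 [array([ 0.35,  0.39,  2.11,  3.52,  0.97, -1.79]), array([ 0.35,  0.2 ,  2.09,  3.6 ,  0.78, -1.91])]
3 0.24 [array([ 0.24,  0.38,  2.14,  3.14,  0.95, -1.57]), array([ 0.24,  0.18,  2.12,  3.14,  0.73, -1.57])]
4 -0.16 [array([ 0.32,  0.37,  2.15,  3.71,  1.03, -1.89]), array([ 0.32,  0.18,  2.12,  3.8 ,  0.85, -2.05])]
4 0.04 [array([ 0.2 ,  0.35,  2.19,  3.34
[... 549 characters left out ...]
7e+02 2.25450e+01 1.98420e+01] [107. 172. 186.]
top [ 524.4 -428.7] [1.19000e-01 1.50007e+02 2.29450e+01 1.97910e+01] [  3. 192. 216.]
top [ 510.7 -196.8] [2.8000e-02 1.4855e+02 2.1034e+01 1.9501e+01] [97. 34. 58.]
top [ 256.  -241.9] [ -1.154 149.032  20.892  19.956] [173. 102. 228.]
side [ -172.3 -1178. ] [1.20000e-02 1.10301e+02 2.67570e+01 2.00930e+01] [ 12. 151. 109.]
side [ 520.8 -429.8] [1.1700e-01 1.4956e+02 2.9805e+01 2.0775e+01] [  2. 199. 162.]
side [ 530.3 -347.1] [1.1900e-01 1.4847e+02 2.9654e+01 2.0406e+01] [107. 179. 135.]
side [ 508.6 -196. ] [2.70000e-02 1.49406e+02 2.99340e+01 2.08380e+01] [74. 46. 38.]
side [ 253.7 -241.4] [ -1.165 148.532  21.15   22.06 ] [174. 116. 174.]
```

```bash
cat >> h.py <<'E'
up=np.array([0,0,1.])
WY={1:124,2:62,3:0,4:-62,5:-124}
def pick(c,a,tag=''):
    o=tiltori(0,a,-1); g=np.array([c[0]+58*np.cos(a),c[1]+58*np.sin(a),23.])
    bot.move_gripper(50,40)
    bot.move_to(tcp(g+120*up,o),o)
    hit=bot.servo_line(tcp(g,o),speed=90,until_force=10)
    bot.move_gripper(10,40)
    s=bot.read_state(); print(tag,'hit',hit,'w',round(s['grip_width'],1),'f',round(s['grip_force'],1),np.round(s['ee_pos'],1))
    if s['grip_width']<16: raise SystemExit('missed')
    bot.servo_line(tcp(g+300*up,o),speed=200)
def over(w,az,z=320):
    o=tiltori(90,az,-1); bot.move_to(tcp(cad(1,WY[w],z),o),o)
    s=bot.read_state(); print('over',w,s['grip_width'],s['clock'],np.round(s['joint_positions'],2)); return o
def insert(w,az,dx=0,dy=0):
    o=tiltori(90,az,-1)
    hit=bot.servo_line(tcp(cad(1+dx,WY[w]+dy,228),o),speed=60,until_force=8)
    s=bot.read_state(); print('ins',hit,np.round(s['ee_pos'],1),np.round(s['ft_force'],1))
    return hit
def release(w,az):
    o=tiltori(90,az,-1); bot.move_gripper(44,40); bot.dwell(.5)
    p=bot.read_state()['ee_pos']; z=q2R(o)[:,2]
    bot.servo_line(p-z*90,speed=120); bot.servo_line(p-z*90+110*up,speed=200)
def hangs(w):
    """foot of the hanging marker in caddy coords, from the side camera"""
    c=bot.read_camera('side'); P=cloud(c); loc=P[...,:2]-C0; lx=loc@cx_[:2]; ly=loc@cy_[:2]
    m=(abs(lx)<30)&(abs(ly-WY[w])<30)&(P[...,2]>178)&(P[...,2]<280)
    print('hang',m.sum(),'x',np.round(np.percentile(lx[m],[5,50,95]),1),'y',np.round(np.percentile(ly[m],[5,50,95]),1),'zmin',P[...,2][m].min())
    for a,b in((180,210),(210,240),(240,270)):
        k=m&(P[...,2]>a)&(P[...,2]<b); print(a,k.sum(),np.round([np.median(lx[k]),np.median(ly[k])],1))
    return c
E
python3 - <<'E'
from h import *
pick((532.5,-347.),.117,'blue')
over(1,.04)
c=hangs(1); cv2.imwrite('pics/s5.png',cv2.resize(c['image'][90:270,100:340],(800,600)))
E
```

```text
blue hit False w 19.2 f 40.2 [ 590.4 -340.4  -16. ]
over 1 18.859755060330738 46.8417 [ 0.58  0.34  1.87  3.93  0.82 -2.18]
hang 334 x [ 2.6  6.9 20.3] y [116.3 133.5 136.9] zmin 186.39218584750847
180 76 [  7.1 133.3]
210 107 [  6.4 133.6]
240 111 [  6.8 133.5]
```

View pics/s5.png

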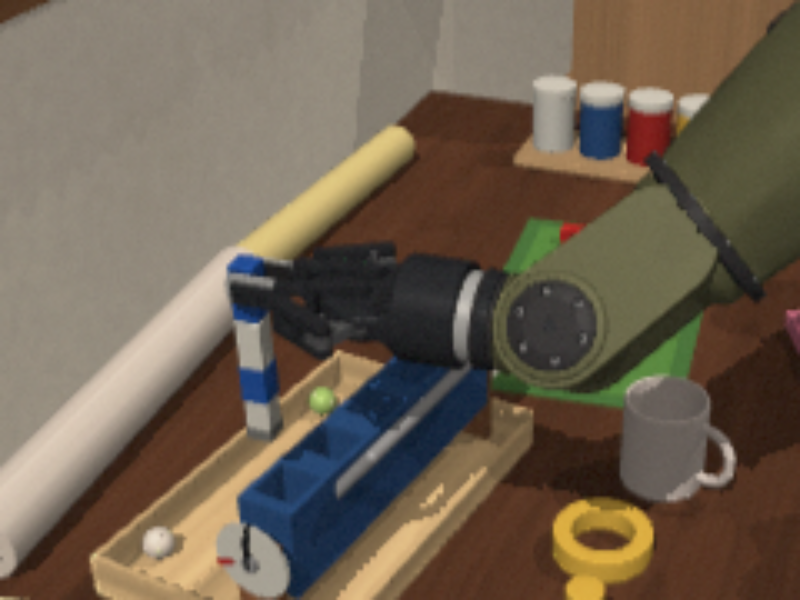

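The marker hangs vertical with the cap up over well 1, but its centre is about 11 mm ahead of the grasp point, because it was gripped low in the pads. I'll shift by -11 and insert.

Run:
```python
from h import *
o=tiltori(90,.04,-1); d=q2R(o)[:,2]
p=tcp(cad(1.5,WY[1],320),o)-11*d; bot.servo_line(p,speed=60)
hit=bot.servo_line(p-92*up,speed=60,until_force=8); s=bot.read_state(); print(hit,np.round(s['ee_pos'],1),np.round(s['ft_force'],1))
c=bot.read_camera('top'); cv2.imwrite('pics/t6.png',cv2.resize(c['image'][85:215,130:300],(785,600)))
```

```text
False [629.2 303.4 228.4] [ 0.6 -0.1 -0.8]
```

View pics/t6.png

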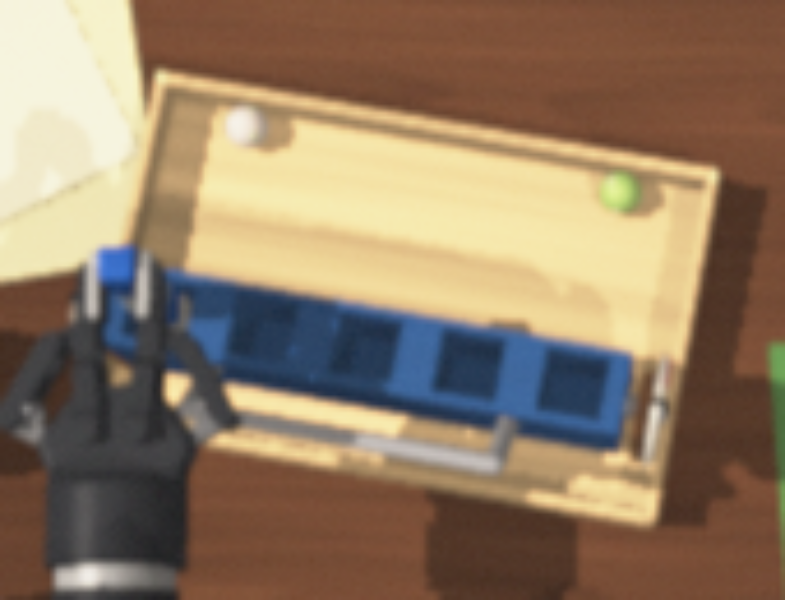

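There was no contact at a foot depth of about 47 mm, so the marker is inside well 1. I'll release, verify numerically, and do the next one.

```bash
cat >> h.py <<'E'
def heights():
    c=bot.read_camera('top'); P=cloud(c); loc=P[...,:2]-C0; lx=loc@cx_[:2]; ly=loc@cy_[:2]
    for w,y in WY.items():
        m=(abs(ly-y)<31)&(abs(lx)<40)&(P[...,2]>190)&(P[...,2]<230); print('well',w,m.sum(), np.round([np.percentile(P[...,2][m],90),np.median(lx[m]),np.median(ly[m])],1) if m.sum()>8 else '')
    m=(abs(lx)<26)&(abs(ly)<155)&(P[...,2]>134)&(P[...,2]<146); print('rim z',np.median(P[...,2][m]))
    return [m for m in markers(P,c['image']) if m[0][0]>400]
def place(w,az):
    o=tiltori(90,az,-1); d=q2R(o)[:,2]
    p=tcp(cad(1.5,WY[w],320),o)-11*d
    bot.move_to(p,o); s=bot.read_state(); print('over',w,s['grip_width'],s['clock']); hangs(w)
    hit=bot.servo_line(p-92*up,speed=60,until_force=8); s=bot.read_state(); print('hit',hit,np.round(s['ee_pos'],1),np.round(s['ft_force'],1))
    if hit: raise SystemExit('contact')
E
python3 - <<'E'
from h import *
release(1,.04)
o=tiltori(0,-.4,-1); bot.move_to([400,-150,300],o)
ms=heights()
for m in ms: print(np.round(m[0],1),np.round(m[1:5],3),m[5])
red=[m for m in ms if m[5][1]>150 and not 90<m[5][0]<125][0]
pick(red[0],red[1],'red'); place(3,YAW)
E
```

```text
well 1 84 [212.9   0.9 121.6]
well 2 0 
well 3 0 
well 4 0 
well 5 0 
rim z 140.14279362721072
[649.8 744. ] [ -1.472 159.998   4.491  21.61 ] [ 14. 116. 109.]
[ 524.9 -429. ] [1.20000e-01 1.49943e+02 2.47200e+01 1.93480e+01] [  3. 192. 216.]
red hit False w 19.1 f 40.0 [ 582.7 -422.3  -16. ]
over 3 19.041977205196336 63.3333
hang 301 x [-7.8 -2.9 12.2] y [-8.7  7.4 10.3] zmin 186.47942650231505
180 71 [-3.4  7.3]
210 95 [-2.9  7. ]
240 103 [-3.1  7.6]
hit False [609.2 175.2 228.4] [ 0.2 -0.8  0. ]
```

Run:
```python
from h import *
release(3,YAW)
bot.move_to([350,-330,400],tiltori(0,-.7,-1))
ms=heights()
for m in ms: print(np.round(m[0],1),np.round(m[1:5],3),m[5])
k=[m for m in ms if m[2]<155 and m[3]>15 and m[5][1]<90][0]
pick(k[0],k[1],'black'); place(5,YAW)
```

```text
well 1 79 [214.1   0.8 119.9]
well 2 0 
well 3 77 [212.8   2.5  -1.3]
well 4 0 
well 5 0 
rim z 140.09824826942724
[ 510.6 -197. ] [3.10000e-02 1.48465e+02 2.15590e+01 1.98020e+01] [91. 34. 60.]
[511.5  98.3] [  1.415 126.436   6.764  26.989] [ 18. 104. 215.]
black hit False w 19.3 f 40.1 [ 568.8 -195.3  -16. ]
over 5 18.996521512259758 79.2667
hang 253 x [-7.6 -2.4 12.2] y [-132.8 -116.8 -113.6] zmin 188.30326691483936
180 54 [  -2.7 -117.1]
210 88 [  -2.6 -116.9]
240 81 [  -1.  -116.5]
hit False [589.4  52.8 228.4] [-1.1  0.9 -0.7]
```

Run:
```python
from h import *
release(5,YAW)
bot.move_to([350,-330,400],tiltori(0,-.7,-1)); bot.dwell(.5)
for m in heights(): print(np.round(m[0],1),np.round(m[1:5],3),m[5])
t=bot.read_camera('top')['image']; s=bot.read_camera('side')['image']
cv2.imwrite('pics/end.png',np.hstack([cv2.resize(t[90:210,130:290],(400,300)),cv2.resize(s[140:290,100:300],(400,300))]))
cv2.imwrite('pics/end2.png',cv2.resize(t,(640,480)))
st=bot.read_state(); print(st['clock'],st['ft_force'])
```

```text
well 1 75 [212.7   1.8 120.3]
well 2 0 
well 3 76 [213.6   1.7  -1.7]
well 4 0 
well 5 74 [ 213.1    1.2 -124.8]
rim z 140.24737690737766
87.2917 [ 0.26036358 -1.13087513  0.70333618]
```

View pics/end.png

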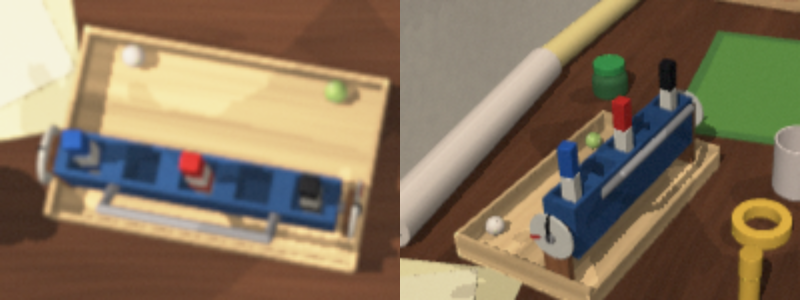

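View pics/end2.png

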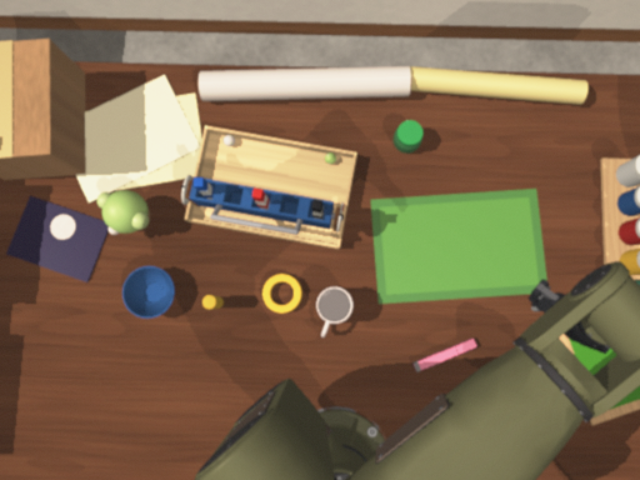

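The blue, red and black markers stand cap up in wells 1, 3 and 5, with tops at about 212 (right to the bottom). Both balls are in the tray, the trough is level, the mat is empty, and the rest is untouched. I'm handing in the job.

```bash
python3 -c "
from rig import bot
print(bot.finish_job())"
```

```text
the job is handed in; nothing more can be done
None
```

Job handed in at about 87 s: both balls present were tipped into the tray (about 111°, held over 2 s), the trough is back level, and the three markers present (blue, red, black) stand foot-down at the bottom of wells 1, 3 and 5; the first pinch missed the bar because the fingertips sit about 40 mm short of the stated tip reach, but nothing was disturbed.

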